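Wall-thickness reading on a marked glass tube

ROBOT

A 7-joint arm with a two-finger parallel gripper is mounted at the origin on the work surface. World frame = base frame: x ahead of the robot, y to its left, z up, the work surface at z = 0. Lengths are in m, angles in rad, forces in N, time in s.
With the tool pointing down it reaches from about 0.4 to 0.85 m from the base axis. Payload 10.4 kg.
Tool frame: the origin (TCP) lies at the very end of the fingers, on their centre line; the grasp point (between the pads) lies 19 mm behind it (manip.grip_point_offset is the z of the grasp point in the tool frame, in m); z points along the fingers, y is the direction in which the jaws open and shut (so a half turn about z gives the same grasp; the last joint's range is limited). The gripper opens to 85 mm and grips with 20 to 120 N. Pads are 22 mm wide; open, the fingers measure 114 mm over their backs; the gripper's body (76 mm by 85 mm) begins 54 mm behind the grasp point. The pads swing forward as they close: fully open they stand 13 mm farther back than shut.
Start: joints at [-1.187, 0.332, -0.065, 1.46, 0.022, 1.35, -0.088], TCP at [0.247, 0.574, 0.231] pointing down, gripper open.
Joint ranges: [-2.6, 2.6], [-0.5, 2.12], [-1.47, 1.34], [0.16, 2.42], [-1.27, 4.41], [0.06, 2.06], [-2.6, 2.6]. Speed limits (rad/s): [2.22, 2.22, 2.79, 2.79, 3.14, 3.14, 3.14].

INTERFACE

Orientations are given as a unit quaternion [x, y, z, w].
In Python, from workcell import manip, camera, get_calibration, hand_in gives the robot as it stands.
- The arm moves only by the shell command python3 -m pendant 'ROWS' [FORCE]. ROWS is JSON, a list of rows, each a list of 5 numbers: the shift along the tool's x, y, z in units of 40 mm (1.0 is 40 mm), then the turn about the tool's z in units of 6 degrees (1.0 is 6 degrees), then the closure, from 0 (fully open) to 1 (shut). A call has 1 to 5 rows; each row is the pose to reach, as a shift and turn from the pose commanded when the call began, along the tool's axes at that moment; what a row does not reach only later rows make up. A row lasts 1/8 s, in which the tool goes at most 62.5 mm and 10.7 degrees, less where a joint would pass 70% of its speed; a pose out of reach is approached as far as the arm can. A call with a gripper value outside its range is refused whole. The fingers move at their own pace and stop on an object; FORCE is the grip in N (left out, the last holds). Time passes only in rows, so rows that repeat a pose let the fingers close. It gives the time, the measured TCP pose, the force and the opening at its end, in the units of the state.
- manip.get_obs(): the state, without advancing time (a new reading comes with each control period).
- camera(name): name is "side" or "top"; returns (picture, depth): 384x512x3 uint8, red, green, blue; 384x512 float32, m along the optical axis (not along the pixel's ray), 0 where there is no reading.
- get_calibration(name): a dict with "vfov" (degrees; the focal length in pixels is half the picture's height over the tangent of half this angle, whatever the lens; pixels are square), "cx", "cy" (the principal point, pixels), "distortion" ([k1, k2, p1, p2, k3] as OpenCV has them; the pictures are not rectified), "position" and "rotation" of the camera in the world. Camera axes: x right, y down, z forward; pixel columns grow to the right and rows downward; lengths in m; the calibration is good to about 2 mm. A picture is of the moment at which its call begins. get_calibration takes no time and is no camera call.
- hand_in(): hands the job in, once; it reports no verdict.
The state is a dict: "clock": time; "joint_pos": joint angles; "joint_velocities": joint speeds; "tau": joint torques, N m; "position": TCP position; "ee_rot": TCP orientation; "ft_force": force on the tool from outside, world axes, zero at the start; "torque": the same for the moment, N m; "grip_width": opening from 0.0 (shut) to 1.0 (fully open).
Only numpy, scipy, OpenCV 4.12 (cv2) and the standard library are available. Lean on these libraries where they do the work, as an engineer would, in place of code of your own. Each camera call takes 0.05 s, during which the arm holds its last target.

TASK

Draw the flat wall-thickness gauge straight up out of its slot in the wooden rack and hold it upright on top of the glass tube, with its foot centred on the black inked ring and its broad face square across the tube so that the V of the foot straddles it. Press lightly, so that the sprung foot goes in about half way and does not bottom, and finish while still holding the gauge steady there for the reading. Keep the arm and fingers off the tube, do not shift it, and leave everything else alone.

Things in the scene. Friction and masses are not known exactly. Their poses are not given: they have to be found in the camera images.
- gauge: Flat grey hand instrument, case 12 mm thick (x), 60 wide (y), 130 tall (z), 0.19 kg. Origin: centre of the case's underside. Ribbed grip on the top 35 mm of both faces, display below it on +x; either way round will do. Sprung foot 12 mm below the case. Starts upright in a rack slot (1.5 mm play each side), underside 30 mm and top 160 mm above the table; foot clears the rack when raised 60 mm.
- foot_sole (a point): Middle of the gauge's foot, the point that meets the tube's top line: on the gauge's z axis, 12 mm below the case's underside while the foot is out (moves up with the foot). The foot is a steel V-block 12 mm long in the gauge's x, 28 mm wide in its y; the V opens downward, runs along the gauge's x, fits the 50 mm tube, and its lips reach 3 mm below this point.
- foot (a joint): Travel of the sprung foot into the case, m: 0 = fully out, 0.008 = bottomed. Its spring pushes back with 0.8 N at the start of travel and 0.4 N more per mm: about 2.4 N half way, 4 N just before the bottom; past that it is rigid.
- rack: Slotted hardwood bench rack, fixed: 111 mm (x) by 87 mm (y), 75 mm high. Origin: centre of its underside, on the table. Three slots, each 15 mm wide (x) and 63 mm long (y), 45 mm deep to the ledges, at x = -34, 0 and +34 mm. The gauge is in any one of them; the other two hold the flats.
- graphite_flat: Dark graphite plate 12 x 60 x 65 mm, standing in a slot of the rack, its top 20 mm above the rack's top. Origin: centre of its underside. To be left in its slot.
- glass_flat: Glass plate 12 x 60 x 65 mm, standing in a slot of the rack, its top 20 mm above the rack's top. Origin: centre of its underside. To be left in its slot.
- tube_rest: Tube rest, fixed: base bar 76 mm (x) by 210 (y) by 12 high, with two cork-lined V-rests, each 18 mm long, at y = -85 and +85 mm, that reach 72 mm above the table and 44 mm either side of the tube's axis. Origin: centre of its underside, on the table. The tube lies along its y, right above its y axis, same way round.
- tube: Clear glass tube, 50 mm outside diameter, 300 mm long, 0.25 kg, loose in the V-rests. Origin: its centre, on its axis; y runs along the tube. Axis 75 mm and top line 100 mm above the table.
- mark (a point): Centre of the inked ring on the tube's axis (30 mm from the tube's centre towards its +y); the ring is a black band 5 mm wide right round the tube. The spot for the foot is straight above this point on the tube's top line, 25 mm higher. It always lies between the two V-rests, at least 30 mm clear of them.
- caliper: Caliper lying flat on the table between the robot's base and the work, 240 mm long (y). Origin: underside. Leave alone.
- flask: Glass conical flask, 76 mm across, 112 mm tall, beyond the work to the robot's right. Origin: centre of its underside. Leave alone.
- paddle: Graphite paddle with a wooden handle, 200 mm long, lying beyond the work to the robot's left. Origin: underside. Leave alone.
- burner: Unlit bench burner, fixed, beyond the work straight ahead: round base 144 mm across, slanting barrel that leans towards the robot, about 210 mm tall. Origin: centre of its underside.
Mind the look-alikes: they are no part of the job. Of the things that look like the rack, the larger one is meant. Several things have the shape of the gauge; the one meant has the colours described above.

How it is judged:
By the outcome, as a careful person would: the job done as asked, in the order asked, and still so for the second after the job is handed in, while the arm keeps its last pose, push and grip.
It also fails if it takes over 40 s, if anything falls off the work surface, if the arm or the gripper's body presses on something with over 40 N, if the wrist force passes 120 N, or if a joint passes its speed limit or range.

## Working session

There is one attempt and no reset: what is moved stays moved. The work goes in short steps, Python scripts to look and compute and a shell command to move; the robot and the scene stay as the last step left them, time stands still between calls to the robot, and variables do not carry over. Pictures are saved under pics/ and viewed, and the job is handed in when it is done.

```bash
ls; mkdir -p pics; python3 - <<'E'
from workcell import manip, camera, get_calibration
import cv2,numpy as np
for n in("side","top"):
    p,d=camera(n); cv2.imwrite(f"pics/{n}0.png",p[:,:,::-1]); np.savez(f"{n}0.npz",p=p,d=d); print(n,get_calibration(n))
print(manip.get_obs(), manip.grip_point_offset)
E
```

```text
pics
side {'vfov': 43.75942457944259, 'cx': 252.77949171625815, 'cy': 193.47861249694427, 'distortion': array([0.02296073, 0.        , 0.        , 0.        , 0.        ]), 'position': array([0.20624937, 0.65100651, 0.90019031]), 'rotation': array([-0.23425593,  0.89982751, -0.35748277,  0.08741096])}
top {'vfov': 44.773522612314856, 'cx': 249.58540378089268, 'cy': 188.64687739521395, 'distortion': array([-0.13571154,  0.        ,  0.        ,  0.        ,  0.        ]), 'position': array([ 0.36963471, -0.00379326,  1.08637539]), 'rotation': array([ 0.70995521, -0.69814445,  0.06504887, -0.06577671])}
{'clock': 0.1, 'joint_pos': array([-1.18657513,  0.33282418, -0.06467293,  1.46084761,  0.02158444,
        1.34988423, -0.0884979 ]), 'joint_velocities': array([ 0.00138321, -0.0007641 ,  0.00072194, -0.00132322, -0.00015087,
       -0.00029569, -0.00020303]), 'tau': array([ 8.77668263e-04, -6.26743555e+01,  4.87034780e-02, -3.92428923e+01,
        1.61404163e-02,  7.04249993e-03,  2.59093653e-06]), 'position': array([0.24719042, 0.57368395, 0.23059037]), 'ee_rot': array([ 2.02014614e-01,  9.79382302e-01, -6.25890168e-04, -1.03730910e-04]), 'ft_force': array([ 0.35013577,  0.67451077, -0.73132388]), 'torque': array([0.01984028, 0.03798859, 0.04095511]), 'grip_width': 0.9945519320944569} -0.0187
```

View pics/side0.png

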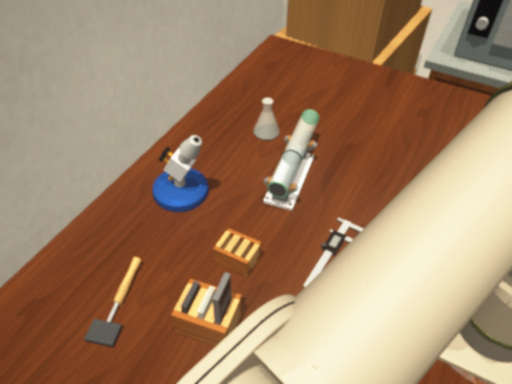

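View pics/top0.png

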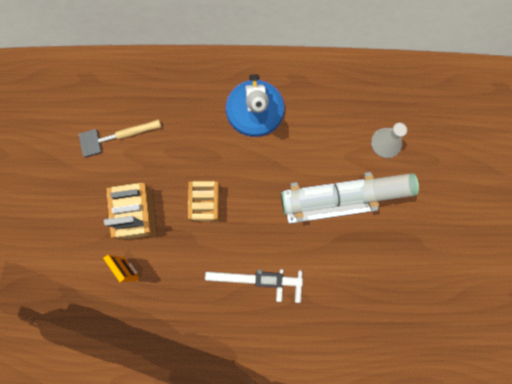

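```bash
cat > h.py <<'E'
import numpy as np,cv2
from workcell import get_calibration
from scipy.spatial.transform import Rotation as R
def cal(n):
    c=get_calibration(n); f=192/np.tan(np.radians(c['vfov']/2))
    return np.array([[f,0,c['cx']],[0,f,c['cy']],[0,0,1]]),np.array(c['distortion']),np.array(c['position']),R.from_quat(c['rotation']).as_matrix()
def ray(n,uv):
    K,D,p,r=cal(n)
    q=cv2.undistortPoints(np.array(uv,float).reshape(-1,1,2),K,D).reshape(-1,2)
    return p,np.c_[q,np.ones(len(q))]@r.T
def atz(n,uv,z):
    p,d=ray(n,uv); return p+d*((z-p[2])/d[:,2])[:,None]
def atdepth(n,uv,dep):
    p,d=ray(n,uv); return p+d*np.array(dep).reshape(-1,1)
def cloud(n,d):
    v,u=np.mgrid[0:384,0:512]; X=atdepth(n,np.c_[u.ravel(),v.ravel()],d.ravel()); X[d.ravel()<=0]=np.nan
    return X.reshape(384,512,3)
def proj(n,X):
    K,D,p,r=cal(n); X=(np.atleast_2d(X)-p)
    return cv2.projectPoints(X@r,np.zeros(3),np.zeros(3),K,D)[0].reshape(-1,2)
E
python3 - <<'E'
from h import *
for n,(a,b,c,d),s in(("side",(160,220,270,350),6),("top",(80,160,160,290),5),("top",(265,160,430,230),4)):
    p=np.load(n+"0.npz")['p'][b:d,a:c,::-1]
    cv2.imwrite(f"pics/z_{n}_{a}.png",cv2.resize(p,None,fx=s,fy=s,interpolation=cv2.INTER_CUBIC))
for n in("side","top"):
    d=np.load(n+"0.npz")['d']; X=cloud(n,d)
    print(n,"zero frac",(d==0).mean())
    for px in ([(222,290),(237,255),(290,180)] if n=="side" else [(128,208),(120,222),(126,190),(120,268),(203,200),(100,330),(338,193)]):
        print(px,X[px[1],px[0]].round(3))
E
```

```text
side zero frac 0.004018147786458333
(222, 290) [0.47  0.272 0.158]
(237, 255) [0.524 0.129 0.055]
(290, 180) [ 0.513 -0.105  0.086]
top zero frac 0.004302978515625
(128, 208) [0.508 0.262 0.095]
(120, 222) [0.471 0.259 0.158]
(126, 190) [0.547 0.268 0.098]
(120, 268) [0.379 0.264 0.123]
(203, 200) [0.542 0.107 0.014]
(100, 330) [ 0.236  0.338 -0.001]
(338, 193) [ 0.548 -0.192  0.099]
```

View pics/z_side_160.png

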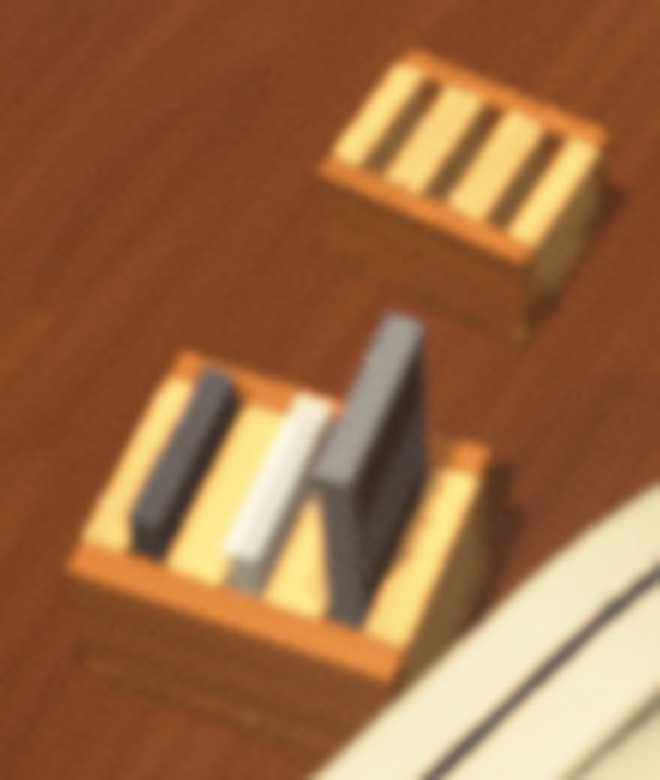

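View pics/z_top_80.png

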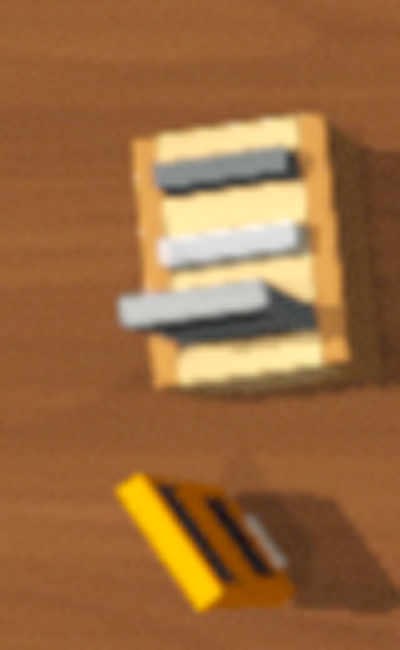

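View pics/z_top_265.png

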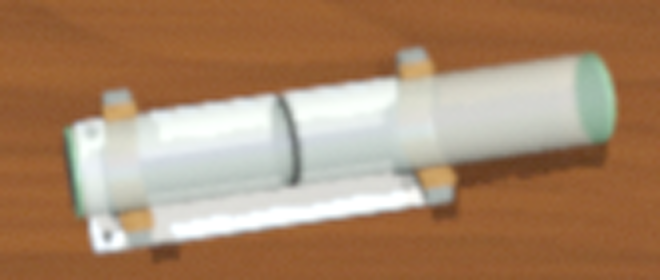

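```bash
python3 - <<'E'
from h import *
for n in("side","top"):
    z=np.load(n+"0.npz"); X=cloud(n,z['d']); P=z['p'].astype(int)
    m=(abs(X[...,0]-.47)<.05)&(abs(X[...,1]-.262)<.06)&(X[...,2]>.15)&(X[...,2]<.17)
    Q=X[m]; r=cv2.minAreaRect((Q[:,:2]*1000).astype(np.float32)); print(n,"gauge top",m.sum(),r,np.median(Q[:,2]))
    m=(abs(X[...,0]-.38)<.06)&(abs(X[...,1]-.262)<.06)&(X[...,2]>.115)&(X[...,2]<.17)
    if m.any(): Q=X[m]; print("orange",m.sum(),cv2.minAreaRect((Q[:,:2]*1000).astype(np.float32)),Q[:,2].max())
    m=(abs(X[...,0]-.5)<.1)&(abs(X[...,1]-.262)<.08)&(X[...,2]>.067)&(X[...,2]<.083)
    Q=X[m]; print("rack top",m.sum(),cv2.minAreaRect((Q[:,:2]*1000).astype(np.float32)),np.median(Q[:,2]))
    for a,b in((.085,.102),):
        m=(X[...,0]>.4)&(X[...,0]<.56)&(X[...,1]>.2)&(X[...,1]<.32)&(X[...,2]>a)&(X[...,2]<b)
        k,lab=cv2.connectedComponents(m.astype(np.uint8))
        for i in range(1,k):
            if (lab==i).sum()>20: Q=X[lab==i]; print("flat",len(Q),cv2.minAreaRect((Q[:,:2]*1000).astype(np.float32)),np.median(Q[:,2]))
    # tube cylinder
    m=(X[...,0]>.45)&(X[...,0]<.65)&(X[...,1]>-.4)&(X[...,1]<-.04)&(X[...,2]>.082)&(X[...,2]<.105)
    Q=X[m]; print("tube pts",len(Q),Q.min(0),Q.max(0))
    from scipy.optimize import least_squares
    def res(p):
        a=np.array([p[2],1,p[3]]); a/=np.linalg.norm(a); c=np.array([p[0],-.2,p[1]])
        return np.linalg.norm(np.cross(Q-c,a),axis=1)-.025
    s=least_squares(res,[.55,.075,0,0],loss='soft_l1',f_scale=.002); print("tube",s.x,"rms",np.std(s.fun),"yaw deg",np.degrees(np.arctan(s.x[2])))
    a=np.array([s.x[2],1,s.x[3]]); a/=np.linalg.norm(a); t=(Q-np.array([s.x[0],-.2,s.x[1]]))@a
    print("y-extent along",t.min(),t.max())
    br=P.sum(-1)[m]; bm=br<330; print("dark",bm.sum(),t[bm].min() if bm.any() else 0)
    h=np.arange(-.2,.2,.004)
    for l in h:
        k=(t>=l)&(t<l+.004)
        if k.sum()>3 and abs(l)<.13 and br[k].mean()<480: print(round(l,3),k.sum(),br[k].mean().round(0),end=' | ')
    print()
E
```

```text
side gauge top 238 ((475.9898681640625, 266.147216796875), (13.011219024658203, 60.579750061035156), 8.98635196685791) 0.1588580729639532
rack top 1477 ((510.1336669921875, 271.4914855957031), (112.20594024658203, 88.87574005126953), 9.50252914428711) 0.07450993399962302
flat 213 ((543.1862182617188, 276.5944519042969), (13.21683406829834, 61.007816314697266), 9.444583892822266) 0.093886184922374
flat 219 ((509.15582275390625, 271.64312744140625), (13.119218826293945, 59.583099365234375), 7.434345722198486) 0.09392796672439874
flat 90 ((470.94537353515625, 267.2952575683594), (58.173362731933594, 10.811851501464844), 88.62203216552734) 0.09303525598081891
tube pts 1488 [ 0.5085425  -0.36967726  0.08210553] [ 0.60158816 -0.06503315  0.10408745]
tube [ 5.51476817e-01  7.39009621e-02 -1.60495121e-01 -4.30429032e-04] rms 0.0021502454639656513 yaw deg -9.117935008804439
y-extent along -0.17124928683549498 0.13404004549997256
dark 71 -0.1704535737856646
-0.128 17 473.0 | 0.008 22 414.0 | 0.012 27 466.0 | 0.128 69 316.0 | 
top gauge top 199 ((473.900634765625, 263.0384826660156), (12.956398
[... 357 characters left out ...]
626953125, 273.096923828125), (12.97812557220459, 58.931976318359375), 9.012249946594238) 0.09469862068794144
flat 175 ((508.02587890625, 267.9861145019531), (12.929938316345215, 60.035884857177734), 9.280778884887695) 0.09476595973777435
flat 46 ((468.70611572265625, 259.3199462890625), (11.214319229125977, 57.13251495361328), 21.187984466552734) 0.09319635354721628
tube pts 2926 [ 0.50528931 -0.37292064  0.08201431] [ 0.59964788 -0.0699715   0.10494916]
tube [ 0.54910711  0.07528733 -0.16070133 -0.00133787] rms 0.0015433708746200657 yaw deg -9.12945265998846
y-extent along -0.17266380980119503 0.1285855562110531
dark 3 0.007408205661107667
0.004 41 477.0 | 0.008 39 434.0 | 0.128 13 401.0 |
```

```bash
cat >> h.py <<'E'
def go(x,y,z,yaw):
    "delta rows (units) from measured pose to TCP target, tool down with tool y at yaw deg"
    from workcell import manip
    o=manip.get_obs(); r=R.from_quat(o['ee_rot']).as_matrix()
    d=r.T@(np.array([x,y,z])-o['position'])
    cy=np.degrees(np.arctan2(r[1,1],r[0,1])); t=(cy-yaw+180)%360-180
    print("pos",o['position'].round(4),"yaw",cy.round(2),"tilt",np.degrees(np.arccos(-r[2,2])).round(2),"grip",round(o['grip_width'],3),"F",o['ft_force'].round(2),"t",o['clock'])
    print("units",(d/.04).round(3),"turn",round(t/6,3))
E
python3 -c "
from h import *
go(.475,.2646,.231,9.3)"
```

```text
pos [0.2472 0.5737 0.2306] yaw 66.69 tilt 0.07 grip 0.995 F [ 0.35  0.67 -0.73] t 0.1
units [-8.288e+00 -4.843e+00 -4.000e-03] turn 9.565
```

```bash
python3 -m pendant '[[-1.2,-0.7,0,1.4,0.55],[-2.4,-1.4,0,2.8,0.55],[-3.6,-2.1,0,4.2,0.55],[-4.8,-2.8,0,5.6,0.55],[-6.0,-3.5,0,7.0,0.55]]' 40; python3 -c "
from h import *
go(.475,.2646,.231,9.3)"
```

```text
clock: 0.72
position: [0.413, 0.3488, 0.2311]
ee_rot: [0.542, 0.841, -0.0, -0.0]
ft_force: [-0.1, 0.3, 0.4]
grip_width: 0.45
pos [0.413  0.3488 0.2311] yaw 24.42 tilt 0.02 grip 0.45 F [-0.08  0.34  0.44] t 0.725
units [-2.556  0.541  0.003] turn 2.52
```

```bash
python3 -m pendant '[[-1.3,0.28,0,1.3,0.55],[-2.55,0.54,0,2.5,0.55],[-2.55,0.54,0,2.5,0.55]]'; python3 - <<'E'
from h import *
from workcell import camera
go(.475,.2646,.1235,9.3)
for n in("side","top"):
    p,d=camera(n); np.savez(f"{n}1.npz",p=p,d=d)
    a,b,c,e=(150,180,310,350) if n=="side" else (70,140,200,290)
    cv2.imwrite(f"pics/{n}1.png",cv2.resize(p[b:e,a:c,::-1],None,fx=3.5,fy=3.5,interpolation=cv2.INTER_CUBIC))
E
```

```text
clock: 1.1
position: [0.4769, 0.2625, 0.2312]
ee_rot: [0.648, 0.762, -0.0, 0.001]
ft_force: [0.5, 0.4, 0.8]
grip_width: 0.449
pos [0.4769 0.2625 0.2312] yaw 9.2 tilt 0.08 grip 0.449 F [0.45 0.4  0.75] t 1.1
units [ 0.063 -0.039  2.693] turn -0.017
```

View pics/side1.png

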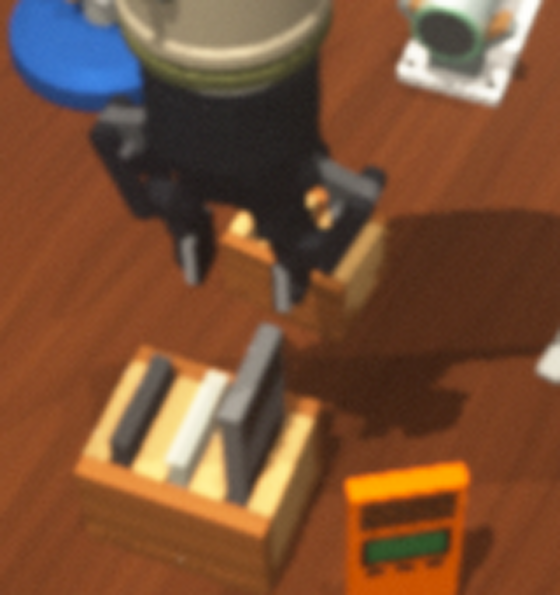

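View pics/top1.png

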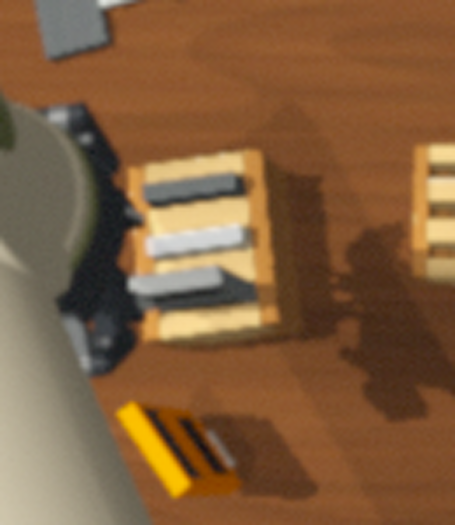

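```bash
python3 - <<'E'
from h import *
from workcell import manip
o=manip.get_obs(); r=R.from_quat(o['ee_rot']).as_matrix()
for k in(-.005,-.01): print(proj("side",o['position']+r@np.array([0,0,k])))
X=cloud("side",np.load("side1.npz")['d']); r0=o['position']
L=(X-r0)@r
m=(abs(L[...,0])<.03)&(abs(L[...,1])<.06)&(L[...,2]>-.03)&(L[...,2]<.03)
for s in(-1,1):
    Q=L[m&(np.sign(L[...,1])==s)]; print(s,len(Q),np.percentile(Q,[2,50,98],axis=0).round(4).tolist())
# recheck gauge top w/ side
Y=X; m=(abs(X[...,0]-.47)<.05)&(abs(X[...,1]-.262)<.06)&(X[...,2]>.15)&(X[...,2]<.17)
print(cv2.minAreaRect((X[m][:,:2]*1000).astype(np.float32)))
E
```

```text
[[219.79129906 261.64327446]]
[[219.67047469 259.90369943]]
-1 88 [[-0.0065, -0.0304, -0.0289], [0.0036, -0.0238, -0.0186], [0.0083, -0.0176, -0.0044]]
1 111 [[-0.0141, 0.0212, -0.0294], [0.0026, 0.0223, -0.0169], [0.0073, 0.0349, -0.0026]]
((475.82373046875, 265.8499450683594), (13.022830963134766, 60.5400390625), 8.948966026306152)
```

```bash
python3 -m pendant '[[0,-0.06,1.0,0,0.55],[0,-0.06,1.7,0,0.55],[0,-0.06,1.7,0,0.55]]'; python3 -c "
from h import *
go(.474,.263,.1235,9.3)"
```

```text
clock: 1.58
position: [0.4701, 0.2671, 0.1614]
ee_rot: [0.644, 0.765, -0.002, -0.001]
ft_force: [0.2, -0.3, 0.8]
grip_width: 0.451
pos [0.4701 0.2671 0.1614] yaw 9.87 tilt 0.24 grip 0.451 F [ 0.18 -0.28  0.76] t 1.575
units [-0.116  0.082  0.947] turn 0.094
```

```bash
python3 -m pendant '[[0,0,0,0,0.55],[0,0,0,0,0.55],[0,0,0,0,0.55],[0,0,0,0,0.55]]'; python3 -c "
from h import *
go(.474,.263,.1235,9.3)"
```

```text
clock: 2.08
position: [0.4723, 0.2665, 0.1637]
ee_rot: [0.645, 0.764, 0.0, 0.0]
ft_force: [-0.6, -0.6, -0.8]
grip_width: 0.45
pos [0.4723 0.2665 0.1637] yaw 9.69 tilt 0.04 grip 0.45 F [-0.55 -0.6  -0.76] t 2.075
units [-0.095  0.025  1.006] turn 0.065
```

```bash
python3 -m pendant '[[-0.09,0.04,0.35,0.07,0.55],[-0.09,0.04,0.7,0.07,0.55],[-0.09,0.04,1.0,0.07,0.55],[-0.09,0.04,1.0,0.07,0.55],[-0.09,0.04,1.0,0.07,0.55]]'; python3 -c "
from h import *
go(.474,.263,.1235,9.3)"; python3 -m pendant '[[0,0,0,0,0.55],[0,0,0,0,0.55],[0,0,0,0,0.55]]'; python3 -c "
from h import *
go(.474,.263,.1235,9.3)"
```

```text
clock: 2.7
position: [0.4745, 0.2633, 0.1235]
ee_rot: [0.648, 0.762, 0.0, 0.0]
ft_force: [0.5, -0.5, 1.3]
grip_width: 0.448
pos [0.4745 0.2633 0.1235] yaw 9.27 tilt 0.01 grip 0.448 F [ 0.5  -0.51  1.35] t 2.7
units [-0.005 -0.014 -0.001] turn -0.004
clock: 3.08
position: [0.4744, 0.2632, 0.1235]
ee_rot: [0.648, 0.762, 0.0, 0.0]
ft_force: [-0.6, 0.1, 0.7]
grip_width: 0.448
pos [0.4744 0.2632 0.1235] yaw 9.27 tilt 0.02 grip 0.448 F [-0.58  0.11  0.68] t 3.075
units [-0.004 -0.012  0.001] turn -0.004
```

Close on the gauge (40 N).

```bash
python3 -m pendant '[[0,0,0,0,0.8],[0,0,0,0,1],[0,0,0,0,1],[0,0,0,0,1],[0,0,0,0,1]]' 50; python3 -m pendant '[[0,0,0,0,1],[0,0,0,0,1]]'; python3 -c "
from h import *
go(.474,.263,.1235,9.3)"
```

```text
clock: 3.7
position: [0.4745, 0.2632, 0.1235]
ee_rot: [0.648, 0.762, 0.0, 0.0]
ft_force: [1.6, 0.2, 1.6]
grip_width: 0.134
clock: 3.95
position: [0.4745, 0.2632, 0.1234]
ee_rot: [0.648, 0.762, 0.0, 0.0]
ft_force: [1.4, 0.0, 1.8]
grip_width: 0.133
pos [0.4745 0.2632 0.1234] yaw 9.27 tilt 0.02 grip 0.133 F [1.36 0.01 1.75] t 3.95
units [-0.003 -0.013 -0.002] turn -0.005
```

```bash
python3 -m pendant '[[0,0,-0.25,0,1],[0,0,-0.55,0,1],[0,0,-0.85,0,1],[0,0,-1.15,0,1],[0,0,-1.45,0,1]]'; python3 -m pendant '[[0,0,-0.3,0,1],[0,0,-0.6,0,1],[0,0,-0.9,0,1],[0,0,-1.2,0,1],[0,0,-1.4,0,1]]';python3 -m pendant '[[0,0,0,0,1],[0,0,0,0,1],[0,0,0,0,1]]'; python3 - <<'E'
from h import *
from workcell import camera
a=np.array([-.1586,.9873])
go(.5487,-.190,.2345,-80.9)
for n in("side","top"):
    p,d=camera(n); np.savez(f"{n}2.npz",p=p,d=d)
    cv2.imwrite(f"pics/{n}2.png",p[:,:,::-1])
E
```

```text
clock: 4.58
position: [0.4741, 0.2632, 0.1822]
ee_rot: [0.648, 0.762, -0.0, -0.0]
ft_force: [-0.1, 0.4, -2.2]
grip_width: 0.131
clock: 5.2
position: [0.4745, 0.2632, 0.2382]
ee_rot: [0.648, 0.762, 0.0, 0.0]
ft_force: [-0.3, -0.3, -2.0]
grip_width: 0.132
clock: 5.58
position: [0.4741, 0.263, 0.2368]
ee_rot: [0.648, 0.762, -0.0, -0.0]
ft_force: [-0.0, -0.8, -1.7]
grip_width: 0.134
pos [0.4741 0.263  0.2368] yaw 9.27 tilt 0.04 grip 0.134 F [-0.01 -0.81 -1.74] t 5.575
units [-11.478   0.015   0.062] turn 15.029
```

View pics/side2.png

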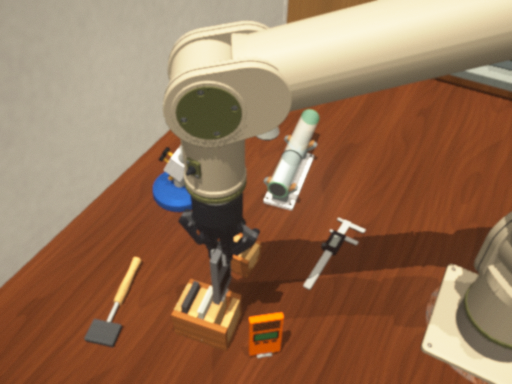

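View pics/top2.png

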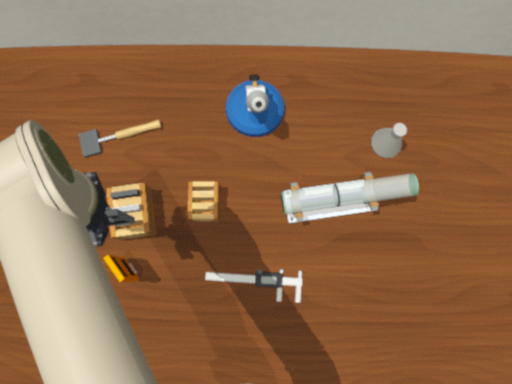

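```bash
python3 - <<'E'
from h import *
X=cloud("top",np.load("top2.npz")['d'])[50:140,215:300].reshape(-1,3); X=X[X[:,2]>.03]
print(X.min(0),X.max(0)); Q=X[X[:,2]>.1]; print(Q.min(0),Q.max(0))
E
python3 -m pendant '[[-0.6,0,-0.2,0.8,1],[-1.4,0,-0.5,1.8,1],[-2.3,0,-0.5,3.0,1],[-3.3,0,-0.5,4.2,1],[-4.3,0,-0.5,5.4,1]]'; python3 -c "
from h import *
go(.5487,-.190,.2545,-80.9)"
```

```text
[ 0.70037312 -0.06813716  0.03001198] [0.82791634 0.05163623 0.20416153]
[ 0.70037312 -0.0372362   0.10089017] [0.81882886 0.0106125  0.20416153]
clock: 6.3
position: [0.5021, 0.0922, 0.2573]
ee_rot: [0.836, 0.549, 0.0, -0.0]
ft_force: [0.8, -0.1, -2.5]
grip_width: 0.129
pos [0.5021 0.0922 0.2573] yaw -23.36 tilt 0.01 grip 0.129 F [ 0.78 -0.07 -2.55] t 6.3
units [-6.014  3.866  0.068] turn 9.59
```

```bash
python3 -m pendant '[[-0.8,0.5,0,1.3,1],[-1.7,1.1,0,2.6,1],[-2.6,1.65,0,3.9,1],[-3.5,2.25,0,5.2,1],[-4.3,2.75,0,6.5,1]]'; python3 -c "
from h import *
go(.5487,-.190,.2545,-80.9)"
```

```text
clock: 6.92
position: [0.5357, -0.1096, 0.2573]
ee_rot: [0.971, 0.238, 0.0, 0.0]
ft_force: [0.0, 0.6, -2.0]
grip_width: 0.136
pos [ 0.5357 -0.1096  0.2573] yaw -62.41 tilt 0.01 grip 0.136 F [ 0.02  0.65 -1.98] t 6.925
units [-0.643  1.931  0.07 ] turn 3.081
```

```bash
python3 -m pendant '[[-0.25,0.8,0,1.2,1],[-0.5,1.5,0,2.4,1],[-0.64,1.92,0,3.08,1],[-0.64,1.92,0,3.08,1],[-0.64,1.92,0,3.08,1]]';python3 -m pendant '[[0,0,0,0,1],[0,0,0,0,1],[0,0,0,0,1]]'; python3 - <<'E'
from h import *
from workcell import camera
go(.5487,-.190,.2545,-80.9)
for n in("side","top"):
    p,d=camera(n); np.savez(f"{n}3.npz",p=p,d=d)
    a,b,c,e=(230,80,350,220) if n=="side" else (270,130,430,250)
    cv2.imwrite(f"pics/{n}3.png",cv2.resize(p[b:e,a:c,::-1],None,fx=4.2,fy=4.2,interpolation=cv2.INTER_CUBIC))
E
```

```text
clock: 7.55
position: [0.5492, -0.1865, 0.2571]
ee_rot: [0.997, 0.083, -0.0, -0.0]
ft_force: [0.1, 0.7, -1.9]
grip_width: 0.131
clock: 7.92
position: [0.549, -0.1875, 0.2573]
ee_rot: [0.997, 0.082, 0.0, -0.0]
ft_force: [0.1, 0.3, -2.2]
grip_width: 0.136
pos [ 0.549  -0.1875  0.2573] yaw -80.57 tilt 0.02 grip 0.136 F [ 0.11  0.33 -2.22] t 7.925
units [-0.017  0.06   0.071] turn 0.055
```

View pics/side3.png

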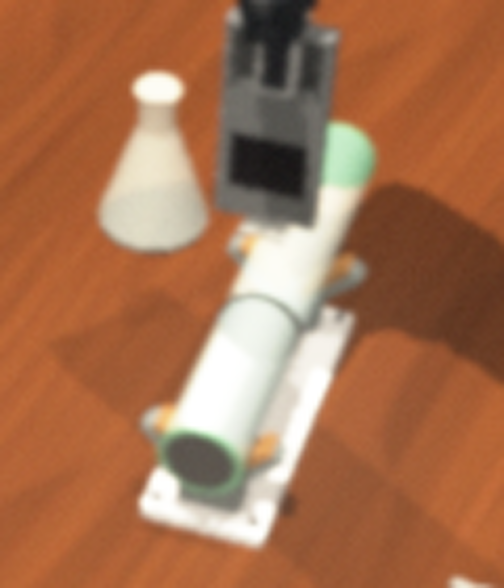

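View pics/top3.png

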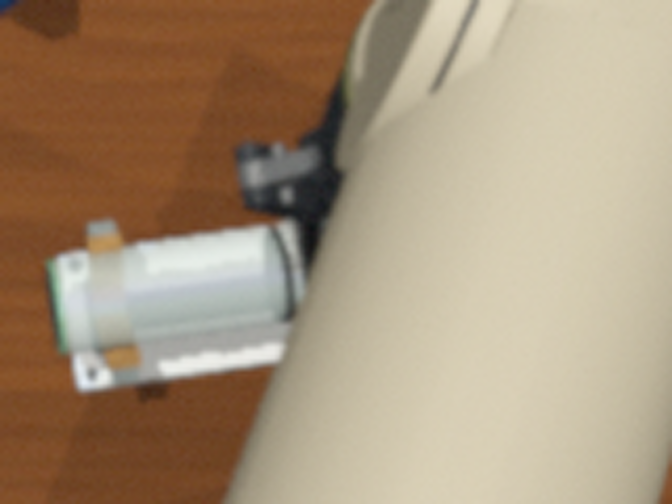

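```bash
cat > g.py <<'E'
from h import *
import sys
from workcell import manip
from scipy.optimize import least_squares
def gauge(n,f):
    o=manip.get_obs(); T=o['position']; r=R.from_quat(o['ee_rot']).as_matrix()
    z=np.load(f); X=cloud(n,z['d']); L=(X-T)@r   # tool frame: x along gauge width, y thickness, z down
    m=(abs(L[...,0])<.045)&(abs(L[...,1])<.02)&(L[...,2]>.005)&(L[...,2]<.088)
    Q=L[m]
    # face plane y = c + a x + b z
    A=np.c_[np.ones(len(Q)),Q[:,0],Q[:,2]-.04]; s=least_squares(lambda p:A@p-Q[:,1],[0,0,0],loss='soft_l1',f_scale=.001)
    print(n,len(Q),"face y0,yawslope,tiltslope(deg)",(s.x[0]*1e3).round(2),np.degrees(s.x[1:]).round(2))
    # width edges per height
    for lo,hi in((.005,.03),(.03,.06),(.06,.085)):
        q=Q[(Q[:,2]>lo)&(Q[:,2]<hi)]; print(lo,hi,(np.percentile(q[:,0],[1,99])*1e3).round(1),len(q))
    m2=(abs(L[...,0])<.028)&(abs(L[...,1]-s.x[0])<.006)&(L[...,2]>.03)&(L[...,2]<.11); print("zmax case",np.percentile(L[m2][:,2],[50,98,99.5]))
    return s.x,T,r
def ring(n,f):
    z=np.load(f); X=cloud(n,z['d']); g=z['p'].astype(int).sum(-1)
    a=np.array([-.1586,.9873,0]); c=np.array([.5503,-.2,.075])
    m=(abs(X[...,0]-.55)<.07)&(X[...,1]>-.3)&(X[...,1]<-.07)&(X[...,2]>.085)&(X[...,2]<.11)
    Q=X[m]; 
    def res(p):
        d=np.array([p[2],1,0]); d/=np.linalg.norm(d); return np.linalg.norm(np.cross(Q-[p[0],-.2,p[1]],d),axis=1)-.025
    s=least_squares(res,[.55,.075,-.16],loss='soft_l1',f_scale=.001).x
    d=np.array([s[2],1,0]); d/=np.linalg.norm(d); c=np.array([s[0],-.2,s[1]])
    v,u=np.mgrid[0:384,0:512]; t=(X-c)@d
    k=m&(abs(t-.01)<.02)&(abs((X-c)[...,0])<.03)
    tt=t[k]; gg=g[k].astype(float); bins=np.arange(-.01,.03,.002); 
    prof=[np.median(gg[(tt>=b)&(tt<b+.002)]) if ((tt>=b)&(tt<b+.002)).sum()>2 else np.nan for b in bins]
    base=np.nanmedian(prof); w=np.clip(base-60-gg,0,None); tr=(w*tt).sum()/w.sum()
    print(n,"tube",s.round(4),"yaw",np.degrees(np.arctan(-s[2])).round(2),"ring t",tr.round(4)); print(dict(zip((bins*1e3).round(),prof)))
    print("mark",(c+d*tr).round(4)); return c+d*tr
if __name__=="__main__":
    n,f=sys.argv[1:]
    M=ring(n,f); s,T,r=gauge(n,f); print("mark in tool frame",((M-T)@r).round(4))
E
python3 g.py side side3.npz; python3 - <<'E'
from g import *
ring("side","side0.npz");ring("top","top0.npz"); ring("top","top2.npz")
E
```

```text
side tube [ 0.5514  0.074  -0.1603] yaw 9.11 ring t 0.0121
{np.float64(-10.0): np.float64(738.0), np.float64(-8.0): np.float64(738.5), np.float64(-6.0): np.float64(739.0), np.float64(-4.0): np.float64(745.0), np.float64(-2.0): np.float64(734.0), np.float64(0.0): np.float64(727.5), np.float64(2.0): np.float64(722.0), np.float64(4.0): np.float64(675.0), np.float64(6.0): np.float64(667.0), np.float64(8.0): np.float64(591.0), np.float64(10.0): np.float64(578.5), np.float64(12.0): np.float64(592.0), np.float64(14.0): np.float64(599.0), np.float64(16.0): np.float64(612.0), np.float64(18.0): np.float64(693.0), np.float64(20.0): np.float64(711.5), np.float64(22.0): np.float64(707.0), np.float64(24.0): np.float64(707.5), np.float64(26.0): np.float64(707.0), np.float64(28.0): np.float64(719.5)}
mark [ 0.5494 -0.188   0.074 ]
side 740 face y0,yawslope,tiltslope(deg) -6.6 [-0.45  0.04]
0.005 0.03 [-27.1  32.1] 232
0.03 0.06 [-27.3  31.6] 269
0.06 0.085 [-27.1  31.5] 205
zmax case [0.06368336 0.10475631 0.10691269]
mark in tool frame [0.0004 0.0004 0.1833]
side tube [ 0.5515  0.074  -0.1599] yaw 
[... 1738 characters left out ...]
(657.5), np.float64(-6.0): np.float64(635.0), np.float64(-4.0): np.float64(608.0), np.float64(-2.0): np.float64(665.5), np.float64(0.0): np.float64(625.0), np.float64(2.0): np.float64(641.0), np.float64(4.0): np.float64(527.0), np.float64(6.0): np.float64(377.5), np.float64(8.0): np.float64(355.0), np.float64(10.0): np.float64(476.0), np.float64(12.0): np.float64(532.0), np.float64(14.0): np.float64(571.0), np.float64(16.0): np.float64(582.5), np.float64(18.0): np.float64(600.0), np.float64(20.0): np.float64(629.0), np.float64(22.0): np.float64(606.0), np.float64(24.0): np.float64(634.5), np.float64(26.0): np.float64(666.0), np.float64(28.0): np.float64(611.0)}
mark [ 0.5476 -0.191   0.0753]
```

```bash
python3 - <<'E'
from h import *
for n,f,c in(("side","side0.npz",(.5515,-.2,.074,-.16)),("side","side3.npz",(.5514,-.2,.074,-.1603)),("top","top0.npz",(.5491,-.2,.0753,-.1596)),("top","top2.npz",(.549,-.2,.0753,-.1585))):
    p=np.load(f)['p'].astype(np.float32).mean(-1)
    d=np.array([c[3],1,0]); d/=np.linalg.norm(d); nx=np.array([d[1],-d[0],0])
    for th in(-50,-30,0,30,50):
        t=np.arange(-.02,.04,.0005); a=np.radians(th)
        X=np.array(c[:3])+t[:,None]*d+.025*(np.sin(a)*nx+np.cos(a)*np.array([0,0,1]))
        uv=proj(n,X).astype(np.float32)
        v=cv2.remap(p,uv[None,:,0],uv[None,:,1],cv2.INTER_CUBIC)[0]
        # baseline linear from outside window, centroid
        i=v[10:-10].argmin()+10; lo,hi=max(i-20,0),min(i+21,len(t)); base=np.linspace(v[lo:lo+4].mean(),v[hi-4:hi].mean(),hi-lo); w=np.clip(base-v[lo:hi]-8,0,None)
        print(f,th,"min t",(t[i]*1e3).round(1),"centroid",((w*t[lo:hi]).sum()/w.sum()*1e3).round(2),"depth",(base.max()-v[i]).round())
E
```

```text
side0.npz -50 min t 10.5 centroid 10.39 depth 60.0
side0.npz -30 min t 10.5 centroid 10.41 depth 80.0
side0.npz 0 min t 10.5 centroid 10.69 depth 71.0
side0.npz 30 min t 12.0 centroid 11.95 depth 54.0
side0.npz 50 min t 9.0 centroid 9.23 depth 42.0
side3.npz -50 min t 10.5 centroid 10.49 depth 67.0
side3.npz -30 min t 10.5 centroid 10.6 depth 72.0
side3.npz 0 min t 10.0 centroid 10.51 depth 50.0
side3.npz 30 min t 12.0 centroid 11.92 depth 47.0
side3.npz 50 min t 8.5 centroid 8.96 depth 51.0
top0.npz -50 min t 8.0 centroid 8.34 depth 90.0
top0.npz -30 min t 8.0 centroid 8.06 depth 88.0
top0.npz 0 min t 8.5 centroid 8.65 depth 109.0
top0.npz 30 min t 9.0 centroid 9.94 depth 123.0
top0.npz 50 min t 9.0 centroid 9.64 depth 121.0
top2.npz -50 min t 8.0 centroid 8.42 depth 86.0
top2.npz -30 min t 8.0 centroid 8.04 depth 84.0
top2.npz 0 min t 8.5 centroid 8.64 depth 108.0
top2.npz 30 min t 9.0 centroid 9.92 depth 122.0
top2.npz 50 min t 9.0 centroid 9.67 depth 120.0
```

```bash
python3 -m pendant '[[-0.05,0.075,0.2,0.1,1],[-0.05,0.075,0.5,0.1,1],[-0.05,0.075,0.8,0.1,1],[-0.05,0.075,0.95,0.1,1],[-0.05,0.075,0.95,0.1,1]]';python3 -m pendant '[[0,0,0,0,1],[0,0,0,0,1],[0,0,0,0,1],[0,0,0,0,1]]'; python3 - <<'E'
from h import *
from workcell import camera
go(.547,-.1905,.2015,-80.9)
for n in("side","top"):
    p,d=camera(n); np.savez(f"{n}4.npz",p=p,d=d)
    a,b,c,e=(230,80,350,220) if n=="side" else (270,130,430,250)
    cv2.imwrite(f"pics/{n}4.png",cv2.resize(p[b:e,a:c,::-1],None,fx=4.2,fy=4.2,interpolation=cv2.INTER_CUBIC))
E
python3 g.py side side4.npz
```

```text
clock: 8.65
position: [0.5472, -0.191, 0.2187]
ee_rot: [0.997, 0.077, -0.0, -0.0]
ft_force: [-1.0, -0.0, -2.4]
grip_width: 0.137
clock: 9.15
position: [0.5475, -0.1911, 0.2194]
ee_rot: [0.997, 0.077, 0.0, -0.0]
ft_force: [-0.2, -0.3, -1.2]
grip_width: 0.132
pos [ 0.5475 -0.1911  0.2194] yaw -81.21 tilt 0.01 grip 0.132 F [-0.19 -0.35 -1.23] t 9.15
units [-0.01  -0.017  0.447] turn -0.051
side tube [ 0.5515  0.074  -0.1586] yaw 9.01 ring t 0.0107
{np.float64(-10.0): np.float64(710.0), np.float64(-8.0): nan, np.float64(-6.0): np.float64(682.0), np.float64(-4.0): np.float64(695.0), np.float64(-2.0): np.float64(718.0), np.float64(0.0): np.float64(688.0), np.float64(2.0): np.float64(714.0), np.float64(4.0): np.float64(692.0), np.float64(6.0): np.float64(650.5), np.float64(8.0): np.float64(528.5), np.float64(10.0): np.float64(590.0), np.float64(12.0): np.float64(552.5), np.float64(14.0): np.float64(597.0), np.float64(16.0): np.float64(699.5), np.float64(18.0): np.float64(674.0), np.float64(20.0): np.float64(702.5), np.float64(22.0): np.float64(711.0), np.float64(24.0): np.float64(715.0), np.float64(26.0): np.float64(709.0), np.float64(28.0): np.float64(698.0)}
mark [ 0.5498 -0.1894  0.074 ]
side 683 face y0,yawslope,tiltslope(deg) -6.38 [-0.18  0.15]
0.005 0.03 [-27.6  30.7] 213
0.03 0.06 [-27.5  31.5] 247
0.06 0.085 [-27.5  32.3] 194
zmax case [0.06310523 0.10477904 0.10681132]
mark in tool frame [ 0.0025 -0.0013  0.1453]
```

View pics/side4.png

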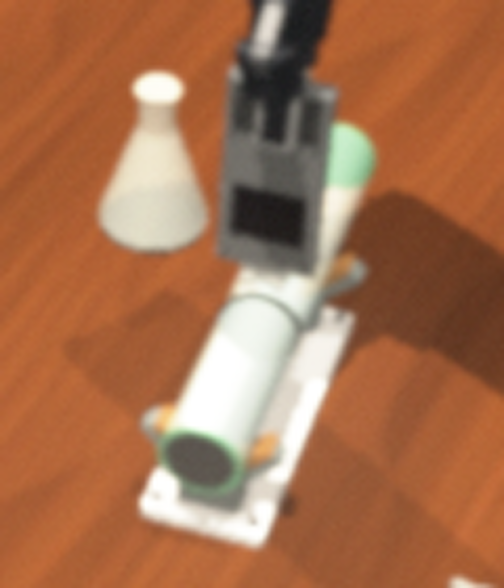

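View pics/top4.png

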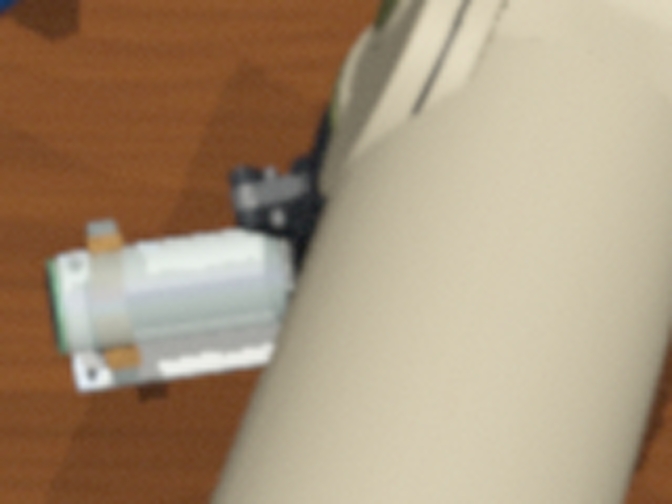

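```bash
python3 -m pendant '[[0.007,-0.007,0.07,0,1],[0.007,-0.007,0.14,0,1],[0.007,-0.007,0.21,0,1],[0.007,-0.007,0.28,0,1],[0.007,-0.007,0.28,0,1]]';python3 -m pendant '[[0,0,0,0,1],[0,0,0,0,1],[0,0,0,0,1]]'; python3 -c "
from h import *
from workcell import manip
go(.5476,-.191,.2015,-81.1)"
```

```text
clock: 9.88
position: [0.5475, -0.1908, 0.2078]
ee_rot: [0.997, 0.077, -0.0, -0.0]
ft_force: [-0.1, -0.3, -1.6]
grip_width: 0.131
clock: 10.25
position: [0.5477, -0.1908, 0.2082]
ee_rot: [0.997, 0.077, 0.0, -0.0]
ft_force: [-0.1, -0.3, -2.7]
grip_width: 0.135
pos [ 0.5477 -0.1908  0.2082] yaw -81.21 tilt 0.01 grip 0.135 F [-0.1  -0.29 -2.67] t 10.25
units [-0.004  0.004  0.167] turn -0.018
```

```bash
H='[[0,0,0,0,1]]'; for i in 1 2 3 4; do python3 -m pendant '[[0,0,0,0,1]]' | grep -E 'force'; done; python3 -m pendant '[[0,0,0.04,0,1],[0,0,0.08,0,1],[0,0,0.12,0,1],[0,0,0.12,0,1]]'; for i in 1 2 3 4 5 6; do python3 -m pendant '[[0,0,0,0,1]]' | grep -E 'force|posi'; done
```

```text
ft_force: [-0.7, -0.3, -2.8]
ft_force: [0.2, 0.0, -2.9]
ft_force: [0.3, 0.7, -1.6]
ft_force: [-0.1, 0.8, -2.8]
clock: 11.25
position: [0.5477, -0.1908, 0.2033]
ee_rot: [0.997, 0.077, 0.0, -0.0]
ft_force: [0.5, 0.2, -0.7]
grip_width: 0.133
position: [0.5478, -0.1908, 0.2034]
ft_force: [-0.2, -0.2, 0.2]
position: [0.5478, -0.1908, 0.2034]
ft_force: [-0.2, 0.3, 0.3]
position: [0.5478, -0.1908, 0.2034]
ft_force: [-0.3, -0.4, -0.2]
position: [0.5477, -0.1908, 0.2033]
ft_force: [0.5, -0.9, -0.0]
position: [0.5477, -0.1908, 0.2033]
ft_force: [-0.4, 0.2, -0.8]
position: [0.5477, -0.1908, 0.2033]
ft_force: [-0.6, 0.2, -0.5]
```

```bash
python3 -m pendant '[[0,0,0.02,0,1],[0,0,0.04,0,1],[0,0,0.04,0,1]]'; for i in 1 2 3 4 5 6 7 8; do python3 -m pendant '[[0,0,0,0,1]]' | grep -E 'force|posi'; done;  python3 - <<'E'
from h import *
from workcell import camera
go(.5476,-.191,.2015,-81.1)
for n in("side","top"):
    p,d=camera(n); np.savez(f"{n}5.npz",p=p,d=d)
    a,b,c,e=(230,80,350,220) if n=="side" else (270,130,430,250)
    cv2.imwrite(f"pics/{n}5.png",cv2.resize(p[b:e,a:c,::-1],None,fx=4.2,fy=4.2,interpolation=cv2.INTER_CUBIC))
E
python3 g.py side side5.npz | grep -v float
```

```text
clock: 12.38
position: [0.5477, -0.1908, 0.2017]
ee_rot: [0.997, 0.077, 0.0, -0.0]
ft_force: [-0.4, 0.4, 0.6]
grip_width: 0.133
position: [0.5477, -0.1908, 0.2017]
ft_force: [0.6, -0.1, -0.4]
position: [0.5477, -0.1908, 0.2017]
ft_force: [-0.2, -0.1, -0.1]
position: [0.5477, -0.1908, 0.2017]
ft_force: [0.9, -0.7, -0.4]
position: [0.5477, -0.1908, 0.2017]
ft_force: [1.4, -0.7, 0.0]
position: [0.5477, -0.1908, 0.2017]
ft_force: [-0.6, 0.4, 0.0]
position: [0.5477, -0.1908, 0.2017]
ft_force: [-0.4, 0.3, 0.1]
position: [0.5477, -0.1908, 0.2017]
ft_force: [-0.1, 0.6, 0.8]
position: [0.5477, -0.1908, 0.2017]
ft_force: [-0.1, -0.1, 0.9]
pos [ 0.5477 -0.1908  0.2017] yaw -81.21 tilt 0.0 grip 0.133 F [-0.13 -0.14  0.91] t 13.375
units [-0.004  0.004  0.004] turn -0.018
side tube [ 0.5514  0.074  -0.1595] yaw 9.06 ring t 0.0138
mark [ 0.5492 -0.1864  0.074 ]
side 661 face y0,yawslope,tiltslope(deg) -6.47 [-0.29  0.15]
0.005 0.03 [-27.4  31.7] 203
0.03 0.06 [-27.3  31.8] 249
0.06 0.085 [-27.7  31.2] 189
zmax case [0.06431768 0.10688861 0.10910691]
mark in tool frame [ 0.0021 -0.0041  0.1276]
```

View pics/side5.png

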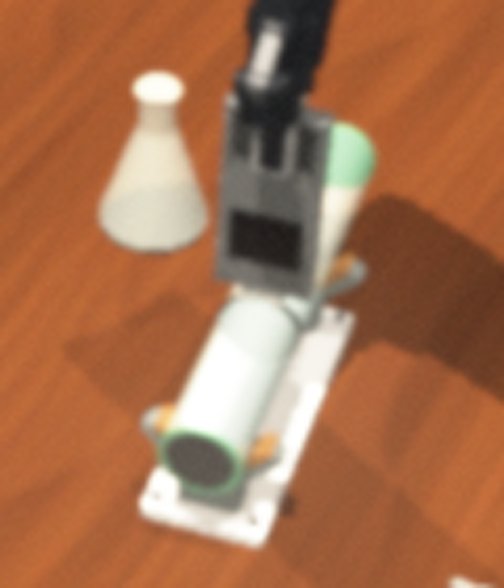

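```bash
python3 - <<'E'
from h import *
from workcell import manip
o=manip.get_obs(); T=o['position']; r=R.from_quat(o['ee_rot']).as_matrix()
for nm in(4,5):
  p=np.load(f"side{nm}.npz")['p'][240-0:,:][:0]; img=np.load(f"side{nm}.npz")['p'][:,:,::-1].copy()
  a,b,c,e=255,125,325,185; s=10
  im=cv2.resize(img[b:e,a:c],None,fx=s,fy=s,interpolation=cv2.INTER_CUBIC)
  def dr(X,col):
    uv=((proj("side",X)-[a,b]+.5)*s).astype(int)
    cv2.polylines(im,[uv.reshape(-1,1,2)],False,col,1)
  d=np.array([-.1595,1,0]); d/=np.linalg.norm(d); nx=np.array([d[1],-d[0],0])
  th=np.radians(np.arange(-80,81,4))
  for t,col in((.008,(0,255,0)),(.013,(0,255,0))):
    dr(np.array([.5514,-.2,.074])+t*d+.025*(np.sin(th)[:,None]*nx+np.cos(th)[:,None]*[0,0,1]),col)
  if nm==5:
    # foot lips outline in side frame, gauge centre offset (2.0,-0.45)mm; z of lip: 97 -1 bias
    for z in(.096,):
      zz=T[2]-z
      q=np.array([[x,y,zz] for x,y in((-.014,-.006),(.014,-.006),(.014,.006),(-.014,.006),(-.014,-.006))])+[.002,-.00045,0]
      dr(T+q@r.T,(0,0,255))
  cv2.imwrite(f"pics/ov{nm}.png",im)
E
```

```text
(no output)
```

View pics/ov4.png

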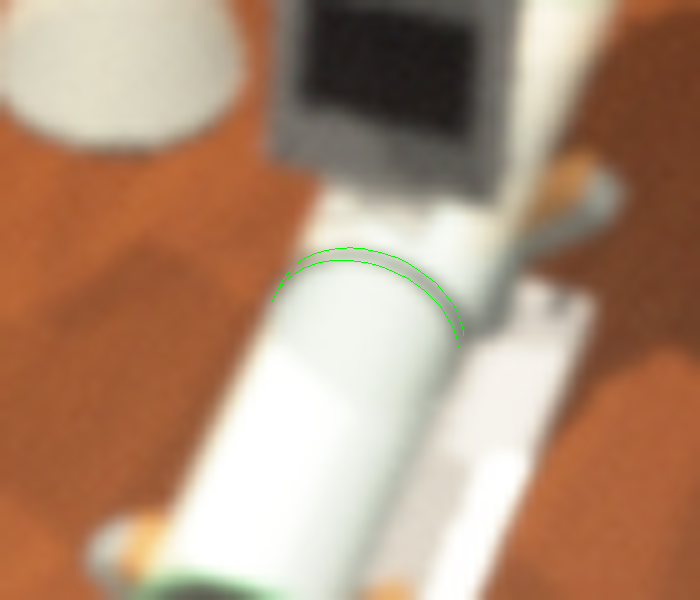

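View pics/ov5.png

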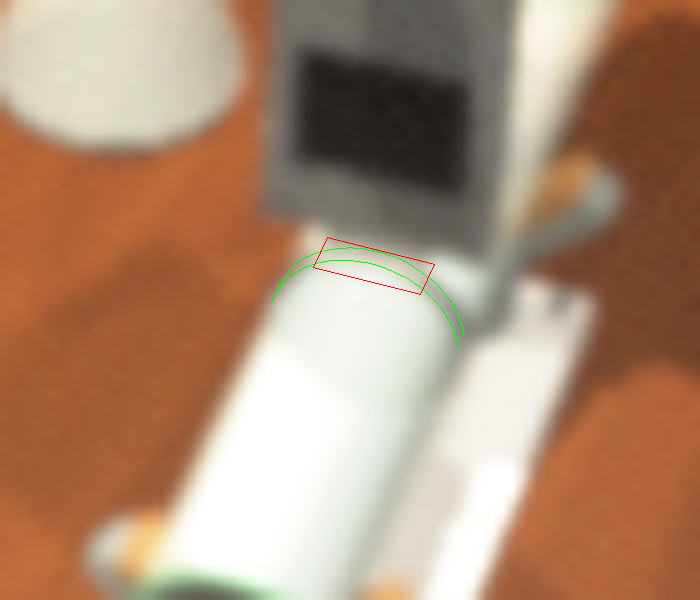

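```bash
python3 -c "
from workcell import hand_in
print(hand_in())"
```

```text
the job is handed in; nothing more can be done
None
```

I drew the grey gauge straight up out of the rack's slot nearest the robot and turned it 90° across the tube. I then set its foot down on the inked ring. I handed in with the arm still holding it there, at about 13.5 s of the 40 s allowed.

What my last checks showed:
- **Press:** the tool stopped 3.7 mm below where the geometry puts first contact, and the force reading rose by about 2.3 N. Both mean the foot is in about half way, not bottomed. The single force readings scatter by about 0.7 N.
- **Alignment:** the gauge is upright to within about 0.2° and square to the tube to within about 0.5°.
- **Tube:** its fitted position and yaw agreed with the first pictures, so it shows no shift.

One disagreement: the two cameras put the ring about 2 mm apart along the tube, within what their calibration allows. I settled on a spot between the two, leaning on the side view, where gauge and ring show together. I estimate the foot is centred to within about 1 mm, but I could not check it directly at the end because the foot covers the ring there.

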